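# Load a fresh paper roll into the receipt printer

### The arm

A 7-joint arm with a two-finger parallel gripper is mounted at the origin on the work surface. World frame = base frame: x ahead of the robot, y to its left, z up, the work surface at z = 0. Lengths are in mm, angles in rad, forces in N, time in s.
With the tool pointing down it reaches from about 425 to 1025 mm from the base axis. Payload 9.4 kg.
Tool frame: the origin (TCP) lies midway between the tips of the shut fingers; the grasp point (between the pads) lies behind it (grip_depth is the z of the grasp point in the tool frame, in mm); z points along the fingers, y is the line along which they close (so a half turn about z gives the same grasp; the last joint's range is limited). The gripper opens to 93 mm and grips with 3 to 60 N. Pads are 15 mm wide; open, the fingers measure 128 mm over their backs; the gripper's body (75 mm by 188 mm) begins 65 mm behind the grasp point.
Start: joints at [-1.364, 0.599, -0.003, 1.599, 0.002, 0.943, -0.08], TCP at [203.009, 695.997, 218.618] pointing down, gripper open.
Joint ranges: [-2.57, 2.57], [-0.35, 1.97], [-1.29, 1.29], [0.11, 2.56], [-1.05, 4.19], [0.11, 1.86], [-2.63, 2.63]. Speed limits (rad/s): [2.22, 2.22, 3.01, 3.01, 3.14, 3.14, 3.14].

### API

Orientations are given as [roll, pitch, yaw] about the fixed x, y, z axes, in that order (R = Rz(yaw) Ry(pitch) Rx(roll)).
In Python, from plant import * gives the robot as it stands. The module is installed in compiled form; this text tells all that it offers.
- The arm moves only by the shell command python3 -m crank 'ROWS' [FORCE]. ROWS is a JSON object of lists of equal length, an entry for each row: "translation": the shift along the tool's x, y, z normalised to -1 to 1, where 1 is 0.04 m, a list of three; "angular": the turn, a rotation vector about the tool's x, y, z normalised to -1 to 1, where 1 is 0.08 rad, a list of three; "claw": the finger opening in mm, from 0 to 93. A call has 1 to 8 rows; each row shifts and turns the commanded pose from where the row before left it, along the tool's axes as they then stand; what a row does not reach is not made up. A row lasts 1/8 s, in which the tool goes at most 62.5 mm and 10.7 degrees, less where a joint would pass 70% of its speed; a pose out of reach is approached as far as the arm can. A call with a number of a shift or a turn outside -1 to 1 is refused whole. A call with a gripper value outside its range is refused whole. The fingers move at their own pace and stop on an object; FORCE is the grip in N (left out, the last holds). Time passes only in rows, so rows that do not move let the fingers close. It gives the time, the measured TCP pose, the force, the opening and the grip force at its end, in the units of the state.
- sense(): the state, without advancing time (a new reading comes with each control period).
- snapshot(name): name is "scene" or "top"; returns a dict with "image" (384x512x3 uint8, red, green, blue), "intrinsics" (3x3 intrinsics, pixels), "position" and "attitude" of the camera in the world. Camera axes: x right, y down, z forward; pixel columns grow to the right and rows downward; lengths in mm; the calibration is good to about 2 mm. A picture is of the moment at which its call begins. There is no depth.
- job_done(): hands the job in; it is judged then, once.
Trained networks look in a picture, given as the dict that the camera call returned (one of the last four; its "shot" number tells which), for a name from the list of things; names that differ only in an ending like _2 or _b are one class to them, and where a whole thing is asked for, a point or a joint stands for the part that bears it (a point fixed in the world has none). Each returns a list of dicts, best first, with "p" (0 to 1); they miss things now and then, are a little off and sometimes report something else, mostly with a low value. They report only what shows in the picture. A call takes as long as a camera call.
- look_for(picture, query): "centre" ([column, row] in pixels, amid what is visible of it).
The state is a dict: "t": time; "qpos": joint angles; "dq": joint speeds; "effort": joint torques, N m; "ee_pos": TCP position; "eef_rot": TCP orientation; "ft_force": force on the tool from outside, world axes, zero at the start; "moment": the same for the moment, N m; "grip_width": opening from 0.0 (shut) to 1.0 (fully open); "gripper_force": force on a finger pad.
Only numpy, scipy, OpenCV 4.12 (cv2) and the standard library are available. Lean on these libraries where they do the work, as an engineer would, in place of code of your own. Each camera call takes 0.05 s, during which the arm holds its last target. There are 200 camera calls.

### The job

The receipt printer is out of paper and the cordless handset has been left lying on its lid: first put the handset flat in the aluminium tray with its keys up, then open the lid by its tab and lay the wide, thick paper roll across the ribs in the bay. Then shut the lid and press its latch bar fully down. Set things down rather than dropping them, and leave everything else on the counter where it is.

Things in the scene. Friction and masses are not known exactly. Their poses are not given: they have to be found in the camera images.
- printer: white receipt printer fixed to the counter, 180 x 150 x 120 mm (x, y, z) without lid; origin at the centre of its underside, front faces its -x (to the robot). Under the lid is an open paper bay: x -80 to +60 mm, y -67 to +67 mm, floor at z = 45 mm, walls up to 120 mm; two ribs on the floor run along y, at x = -10 +/- 20 mm, 7 mm thick, tops at z = 59.6 mm
- bay (a point): in the printer bay: where the centre of the wide roll comes to rest when it lies on the ribs, its length along the printer's y; printer x = -10, y = 0, z = 82 mm. The roll may lie up to 27 mm to either side in y
- lid (a joint): opening angle of the flat lid in rad: 0 shut (start), 1.57 upright, 1.8 fully open. Hinged at the printer's rear, its front edge swings up and back; a stiff hinge (0.35 N m) holds it at any angle. Lid plate 180 x 150 x 8 mm, its top 128 mm above the counter when shut
- lid_hinge (a point): point on the lid's hinge axis, at printer x = +85 mm, z = 120 mm; the axis is parallel to the printer's y
- lid_tab (a point): where to pinch the grey pull tab that sticks out forward from the middle of the lid's front edge: tab 32 mm wide (along printer y), 10 mm thick, 46 mm long; this point is in mid-thickness, 31 mm out from the edge, 206 mm from the hinge and, shut, 124 mm above the counter, free below. Pinched across its width the tab can turn between the finger pads as the lid swings
- latch (a joint): how far the printer's latch bar is pressed down into the lid, in m: 0 standing proud (start), 0.007 fully down. It resists with about 8 N all the way and stays where it is pushed (it does not spring back)
- latch_top (a point): centre of the top of the latch bar, a grey ribbed bar 100 mm (along printer y) x 26 mm on the lid near its front edge, 7.5 mm proud of the lid until pressed. 155 mm in front of the hinge, and 15.5 mm above it when the lid is shut
- handset: black cordless telephone handset, 165 x 48 x 22 mm (x, y, z; 30 mm thick over the last 45 mm at its +x end), 0.16 kg, lying keys up across the printer's lid at the start. Origin at the centre of its underside
- tray: shallow open aluminium tray fixed on the counter beside the printer (on either side), outside 230 x 140 x 25 mm (x, y, z), walls and floor 5 mm thick. Origin at the centre of its underside, long side along its x
- roll: the wide, thick paper roll: 80 mm long, 60 mm diameter, 0.2 kg, lying in one of the two cradles of the rest with its length along y. Origin at its centre, 42 mm above the counter at the start
- dock: aluminium roll rest fixed on the counter on the other side of the printer, 240 x 110 mm (x, y), plate 6 mm thick; two cradles at x = -60 and +60 mm, each of two ribs along y, 40 mm apart, 7 mm thick, tops at z = 20 mm. Either roll may be in either cradle. Origin at the centre of its underside
- small_roll: the narrower, thinner paper roll: 57 mm long, 48 mm diameter, lying in the other cradle of the rest. Origin at its centre, its y along its length. Not wanted here; leave it
- mug: white mug with pens, 80 mm wide, 180 mm tall with its pens, standing behind the printer. Origin under its base, handle to its +y. Leave it
- squeeze: orange sauce squeeze bottle, 62 mm diameter, 195 mm tall, standing. Origin under its base. Leave it
- water: clear water bottle, 64 mm diameter, 200 mm tall, standing. Origin under its base. Leave it
- terminal: grey card terminal lying on the counter at the left, 160 x 76 x 43 mm (x, y, z). Origin at the centre of its underside. Leave it
- stapler: stapler, 150 x 36 x 46 mm, lying at the left. Origin at the centre of its underside. Leave it
- phone: black mobile phone lying flat, 150 x 74 x 9 mm, far right. Origin at the centre of its underside. Leave it

How it is judged:
By the outcome, as a careful person would: the job done as asked, in the order asked, and still so for the second after the job is handed in, with the robot touching nothing.
It also fails if it takes over 72 s, if anything falls off the work surface, if the arm or the gripper's body presses on something with over 40 N, if the wrist force passes 120 N, or if a joint passes its speed limit or range.

## Working session

There is one attempt and no reset: what is moved stays moved. The work goes in short steps, Python scripts to look and compute and a shell command to move; the robot and the scene stay as the last step left them, time stands still between calls to the robot, and variables do not carry over. Pictures are saved under pics/ and viewed, at most 10 in all, crops included, and the job is handed in when it is done.

```bash
mkdir -p pics; cat > h.py <<'E'
from plant import *
import numpy as np, cv2
from scipy.spatial.transform import Rotation as R
def camR(p):
    a=np.array(p["attitude"],float)
    return a if a.shape==(3,3) else R.from_euler('xyz',a).as_matrix()
def ray(p,px):
    K=np.array(p["intrinsics"]);d=camR(p)@np.linalg.inv(K)@np.array([px[0],px[1],1.])
    return np.array(p["position"],float),d/np.linalg.norm(d)
def tri(rs):
    A=0;b=0
    for o,d in rs:
        M=np.eye(3)-np.outer(d,d);A=A+M;b=b+M@o
    x=np.linalg.solve(A,b);return x,[float(np.linalg.norm((np.eye(3)-np.outer(d,d))@(x-o))) for o,d in rs]
def atz(p,px,z):
    o,d=ray(p,px);return o+d*(z-o[2])/d[2]
def proj(p,X):
    c=camR(p).T@(np.array(X,float)-np.array(p["position"]));u=np.array(p["intrinsics"])@c;return u[:2]/u[2]
def save(p,n,crop=None,s=1.5):
    im=p["image"][...,::-1]
    if crop: im=im[crop[1]:crop[3],crop[0]:crop[2]]
    cv2.imwrite("pics/"+n,cv2.resize(im,None,fx=s,fy=s,interpolation=cv2.INTER_CUBIC))
E
python3 - <<'E'
from h import *
s=snapshot("scene");t=snapshot("top")
for n,p in(("scene",s),("top",t)):
    print(n,p["position"],p["attitude"],p["intrinsics"]); save(p,n+"0.png")
for q in "printer lid lid_tab latch_top handset tray roll dock small_roll mug squeeze water terminal stapler phone".split():
    a=look_for(s,q);b=look_for(t,q)
    print(q,[(np.round(x["centre"]),round(x["p"],2)) for x in a[:2]],[(np.round(x["centre"]),round(x["p"],2)) for x in b[:2]])
    if a and b:
        x,e=tri([ray(s,a[0]["centre"]),ray(t,b[0]["centre"])]);print("   ",x.round(),np.round(e,1))
print(sense())
E
```

```text
scene [1082.19628171 -771.52398187 1352.43858907] [-2.49143346 -0.01115395  0.57839132] [[493.6343093    0.         253.7835623 ]
 [  0.         493.6343093  196.40939495]
 [  0.           0.           1.        ]]
top [ 283.17432601    2.45391366 1509.42062474] [-2.92138484  0.00619265 -1.61321517] [[397.5975281    0.         258.96629458]
 [  0.         397.5975281  185.36398196]
 [  0.           0.           1.        ]]
printer [(array([245., 208.]), 0.58)] [(array([259., 206.]), 0.81)]
    [543.   8.  36.] [11.4 11.4]
lid [(array([237., 197.]), 0.89), (array([333., 181.]), 0.21)] [(array([260., 198.]), 0.79), (array([340., 188.]), 0.65)]
    [543.  -7. 121.] [6.2 6.2]
lid_tab [(array([243., 197.]), 0.86)] [(array([256., 202.]), 0.64)]
    [541.  14.  94.] [2.8 2.8]
latch_top [(array([254., 186.]), 0.51), (array([227., 186.]), 0.46)] [(array([259., 200.]), 0.72), (array([191., 152.]), 0.56)]
    [556.  16. 149.] [24.9 24.9]
handset [(array([254., 186.]), 0.92), (array([184., 281.]), 0.18)] [(array([245., 188.]), 0.86), (array([260., 201.]), 0.21)]
    [575.  42. 151.] [6.9 6.9]
t
[... 1139 characters left out ...]
.    2.] [6. 6.]
{'t': 1.6, 'qpos': array([-1.36370498,  0.59930573, -0.00247381,  1.59938193,  0.00180967,
        0.94288776, -0.07978867]), 'dq': array([ 0.00024855,  0.00082308, -0.00049646, -0.00023301, -0.00111593,
        0.00045123,  0.00163392]), 'effort': array([ 5.12791630e-04, -7.64816022e+01,  1.49589736e+00, -2.52693915e+01,
       -5.25457668e-02,  1.05959148e-02,  5.18097249e-05]), 'ee_pos': array([203.02701099, 696.00763053, 218.62043981]), 'eef_rot': array([3.14156785e+00, 6.73500783e-05, 2.85781840e+00]), 'ft_force': array([0.24338144, 0.4093408 , 0.57493537]), 'moment': array([-0.01669773, -0.0658195 ,  0.02107834]), 'gripper_force': 0.0, 'grip_width': 1.0043370162864673}
```

```bash
python3 - <<'E'
import plant;print(getattr(plant,'grip_depth',None),[x for x in dir(plant) if x[0]!='_'])
import cv2
for n,c in(("scene0",(150,120,600,510)),("top0",(220,180,640,400))):
    im=cv2.imread(f"pics/{n}.png")[c[1]:c[3],c[0]:c[2]]
    f=1.33 if n=="scene0" else 1.9
    cv2.imwrite(f"pics/{n}c.png",cv2.resize(im,None,fx=f,fy=f,interpolation=cv2.INTER_CUBIC))
E
```

```text
-18.8 ['Unreachable', 'grip_depth', 'job_done', 'look_for', 'sense', 'snapshot']
```

View pics/scene0c.png

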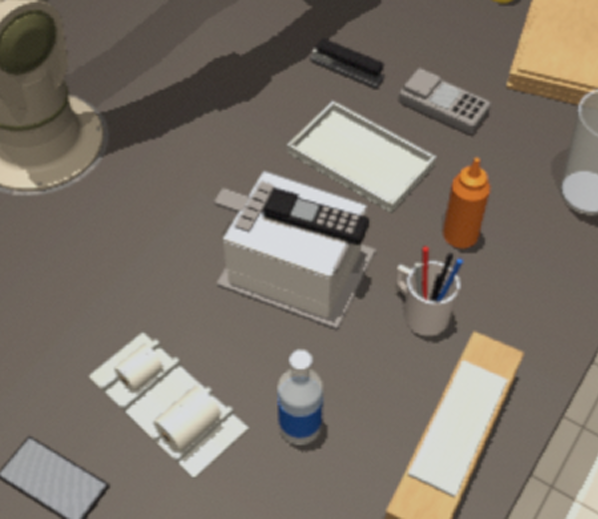

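View pics/top0c.png

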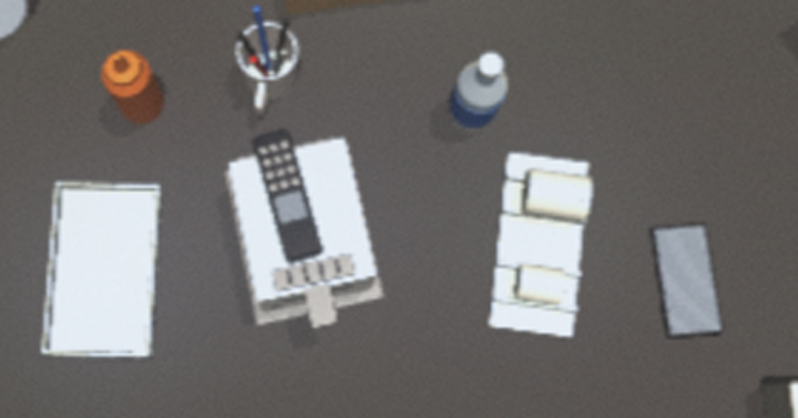

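```bash
python3 - <<'E'
import cv2,numpy as np
S=cv2.resize(cv2.imread("pics/scene0.png"),(512,384),interpolation=cv2.INTER_AREA);T=cv2.resize(cv2.imread("pics/top0.png"),(512,384),interpolation=cv2.INTER_AREA)
def crop(I,c,f):
    o=cv2.resize(I[c[1]:c[3],c[0]:c[2]],None,fx=f,fy=f,interpolation=cv2.INTER_CUBIC)
    for x in range(c[0]//10*10+10,c[2],10):
        cv2.line(o,(int((x-c[0]+.5)*f),0),(int((x-c[0]+.5)*f),600),(0,255,255) if x%50==0 else (0,160,0),1)
    for y in range(c[1]//10*10+10,c[3],10):
        cv2.line(o,(0,int((y-c[1]+.5)*f)),(800,int((y-c[1]+.5)*f)),(0,255,255) if y%50==0 else (0,160,0),1)
    print(c,f);return o
def cat(a,b):
    h=max(a.shape[0],b.shape[0]);p=lambda i:np.vstack([i,np.zeros((h-i.shape[0],i.shape[1],3),np.uint8)])
    return np.hstack([p(a),np.zeros((h,8,3),np.uint8),p(b)])
cv2.imwrite("pics/z1.png",cat(crop(S,(205,155,270,225),6),crop(T,(222,162,288,238),6)))
a=crop(S,(155,225,215,295),6);b=crop(T,(318,168,358,240),6)
cv2.imwrite("pics/z2.png",cat(a,b))
E
```

```text
(205, 155, 270, 225) 6
(222, 162, 288, 238) 6
(155, 225, 215, 295) 6
(318, 168, 358, 240) 6
```

View pics/z1.png

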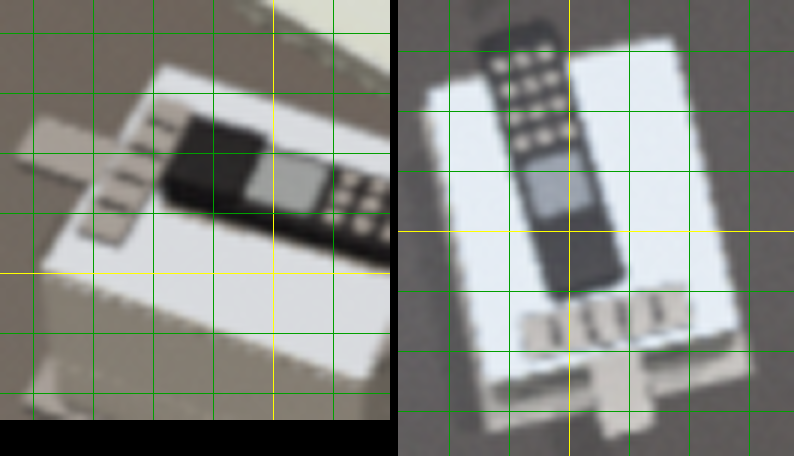

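View pics/z2.png

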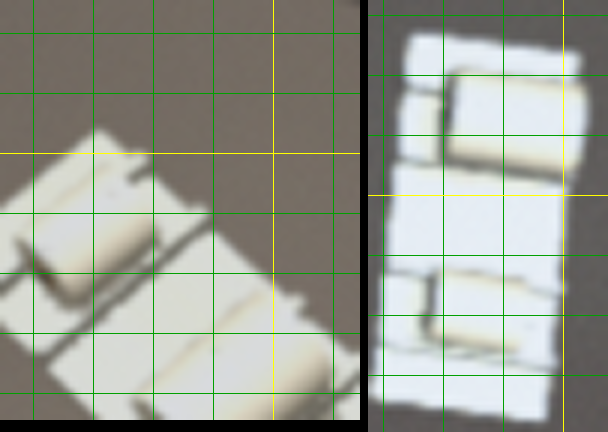

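```bash
cat > fit.py <<'E'
from h import *
from scipy.optimize import least_squares
s=snapshot("scene");t=snapshot("top")
def fit(name,obs,x0):
    # obs: (pic, px, body xyz); params x,y,z,yaw
    def f(v):
        Rz=R.from_euler('z',v[3]).as_matrix()
        return np.concatenate([proj(p,Rz@np.array(b,float)+v[:3])-px for p,px,b in obs])
    r=least_squares(f,x0,x_scale=[10,10,10,.1],loss='soft_l1');print(name,r.x.round(3),"res",np.round(r.fun,1).tolist());return r.x
zs=lambda X,Y:(s,np.array([X/6+204.5,Y/6+154.5])); zt=lambda X,Y:(t,np.array([(X-398)/6+221.5,Y/6+161.5]))
zd=lambda X,Y:(t,np.array([(X-368)/6+317.5,Y/6+167.5])); zds=lambda X,Y:(s,np.array([X/6+154.5,Y/6+224.5]))
tc=lambda X,Y:(t,np.array([(X/1.9+220)/1.5-.5,(Y/1.9+180)/1.5-.5])); sc=lambda X,Y:(s,np.array([(X/1.33+150)/1.5-.5,(Y/1.33+120)/1.5-.5]))
A=lambda z,b:(*z,b)
L=85
P=fit("printer",[A(zs(162,67),(-90,75,128)),A(zs(40,265),(-90,-75,128)),A(zs(365,380),(90,-75,128)),A(zs(18,157),(-136,-16,129)),A(zs(42,117),(-136,16,129)),
 A(zt(427,92),(90,75,128)),A(zt(675,38),(90,-75,128)),A(zt(740,332),(-90,-75,128)),A(zt(487,383),(-90,75,128)),A(zt(608,437),(-136,16,129)),A(zt(655,422),(-136,-16,129))],[540,0,0,.2])
H=fit("handset",[A(zs(192,117),(82,-24,30)),A(zs(165,180),(82,24,30)),A(sc(360,241),(-82,24,22)),A(sc(367,217),(-82,-24,22)),
 A(zt(483,40),(-82,-24,22)),A(zt(545,22),(-82,24,22)),A(zt(625,275),(82,24,30)),A(zt(558,298),(82,-24,30))],[575,20,128,-2.8])
D=fit("dock",[A(zd(410,35),(120,55,6)),A(zd(580,52),(120,-55,6)),A(zd(547,420),(-120,-55,6)),A(zd(372,398),(-120,55,6)),A(zds(98,130),(-120,55,6)),
 A(sc(245,426),(120,-55,6)) if 0 else A(sc(246,428),(120,55,6)),A(sc(195,472),(120,-55,6)),A(sc(90,377),(-120,-55,6)) if 0 else A(sc(90,377),(-120,-55,6))],[520,-290,0,0.])
Tt=fit("tray",[A(tc(57,183),(115,70,25)),A(tc(160,186),(115,-70,25)),A(tc(150,355),(-115,-70,25)),A(tc(42,352),(-115,70,25)),
 A(sc(337,104),(-115,70,25)),A(sc(435,155),(115,70,25)),A(sc(390,205),(115,-70,25)),A(sc(288,148),(-115,-70,25))],[525,290,0,0.])
Rz=lambda y:R.from_euler('z',y).as_matrix()
for n,b in(("tab",(-121,0,124)),("latch",(-70,0,135.5)),("bay",(-10,0,82)),("hinge",(85,0,120))): print(n,(P[:3]+Rz(P[3])@b).round(1))
for sx in(60,-60): print("cradle",sx,(D[:3]+Rz(D[3])@[sx,0,42]).round(1))
for dy in(-20,-10,0,10,20):
    X=D[:3]*[1,1,0]+Rz(D[3])@[60,dy,42];print(dy,X.round(),proj(s,X).round(1),proj(t,X).round(1))
E
python3 fit.py
python3 - <<'E'
import sys;sys.path.insert(0,'.')
from h import *
s=snapshot("scene");t=snapshot("top")
I=lambda p,c,f:cv2.resize(p["image"][c[1]:c[3],c[0]:c[2],::-1],None,fx=f,fy=f,interpolation=cv2.INTER_CUBIC)
cv2.imwrite("pics/z3.png",I(s,(165,255,235,305),8))
E
```

```text
printer [ 5.55653e+02  2.43910e+01 -1.67000e+00  1.73000e-01] res [0.1, -0.1, 0.2, 0.4, -0.4, 0.4, -1.0, 0.1, -0.5, -0.3, -0.1, -0.6, -0.6, -0.3, -0.2, -0.8, -0.0, -0.1, -0.9, 0.1, 0.3, 0.6]
handset [581.93   41.139 121.814  -2.894] res [-1.0, -0.4, -1.8, 0.3, 0.5, 0.1, 1.5, 0.5, -1.8, -0.0, 0.8, -0.8, 0.7, 0.3, -1.5, 0.4]
dock [ 5.31653e+02 -2.92463e+02 -1.26200e+00 -1.76000e-01] res [-0.2, -0.6, -0.4, 0.1, -0.1, 0.2, -0.1, 0.0, -0.1, -0.1, 1.1, -0.4, -0.5, 2.9, -1.0, -0.2]
tray [ 5.20763e+02  2.93261e+02 -5.44700e+00 -7.30000e-02] res [-0.2, -0.4, -0.0, -0.4, -0.3, 0.6, 0.1, 0.5, -1.9, -0.6, 0.3, 1.9, 0.9, 0.8, -0.2, -0.9]
tab [436.5   3.6 122.3]
latch [486.7  12.4 133.8]
bay [545.8  22.7  80.3]
hinge [639.4  39.  118.3]
cradle 60 [ 590.7 -302.9   40.7]
cradle -60 [ 472.6 -282.    40.7]
-20 [ 587. -323.   42.] [190.5 292. ] [344.1 188.1]
-10 [ 589. -313.   42.] [193.1 289.7] [341.4 187.7]
0 [ 591. -303.   42.] [195.6 287.5] [338.8 187.4]
10 [ 592. -293.   42.] [198.1 285.2] [336.1 187. ]
20 [ 594. -283.   42.] [200.6 283. ] [333.5 186.7]
```

View pics/z3.png

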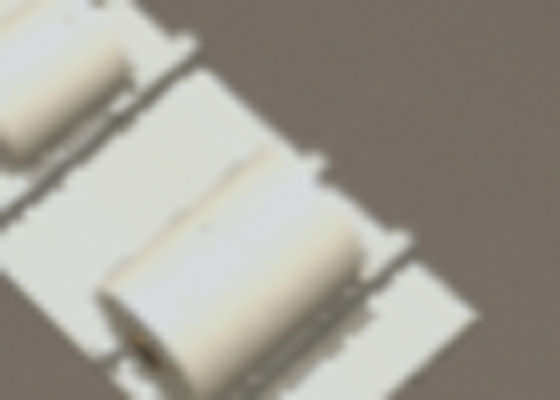

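```bash
cat > plan.py <<'E'
import sys,json
from h import *
def plan(wps,ease=False,cur=None):
    """wps: list of (x,y,z,yaw|None,pitchtilt or None,N) absolute; prints rows"""
    st=sense();p=np.array(st["ee_pos"],float);Q=R.from_euler('xyz',st["eef_rot"])
    for w in wps:
        xyz,rot,N=np.array(w[0],float),w[1],w[2]
        T=Q if rot is None else (R.from_euler('xyz',[np.pi,0,rot]) if np.isscalar(rot) else rot)
        tot=(Q.inv()*T).as_rotvec();p0=p.copy();Q0=Q
        g=np.linspace(0,1,N+1); g=3*g**2-2*g**3 if ease else g
        tr=[];an=[]
        for i in range(N):
            q=Q0*R.from_rotvec(tot*g[i]); d=q.inv().apply((xyz-p0)*(g[i+1]-g[i]))/40
            tr.append(d.round(2).tolist());an.append((tot*(g[i+1]-g[i])/.08).round(2).tolist())
        for k in range(0,N,8): print(json.dumps({"translation":tr[k:k+8],"angular":an[k:k+8]}))
        mx=max(np.abs(tr).max(),np.abs(an).max()); print("N",N,"max",mx)
        p=xyz;Q=T
    print("t",round(st["t"],2),"from",np.round(st["ee_pos"],1),np.round(st["eef_rot"],3),"F",np.round(st["ft_force"],1),"q7",np.round(st["qpos"],2))
E
python3 - <<'E'
from plan import *
plan([((581,40,222),3.389,20)])
E
```

```text
{"translation": [[-0.68, -0.65, -0.0], [-0.67, -0.67, -0.0], [-0.65, -0.69, -0.0], [-0.63, -0.71, -0.0], [-0.61, -0.72, -0.0], [-0.59, -0.74, -0.0], [-0.57, -0.75, -0.0], [-0.55, -0.77, -0.0]], "angular": [[-0.0, 0.0, -0.33], [-0.0, 0.0, -0.33], [-0.0, 0.0, -0.33], [-0.0, 0.0, -0.33], [-0.0, 0.0, -0.33], [-0.0, 0.0, -0.33], [-0.0, 0.0, -0.33], [-0.0, 0.0, -0.33]]}
{"translation": [[-0.53, -0.78, -0.0], [-0.51, -0.8, -0.0], [-0.49, -0.81, -0.0], [-0.47, -0.82, -0.0], [-0.44, -0.84, -0.0], [-0.42, -0.85, -0.0], [-0.4, -0.86, -0.0], [-0.38, -0.87, -0.0]], "angular": [[-0.0, 0.0, -0.33], [-0.0, 0.0, -0.33], [-0.0, 0.0, -0.33], [-0.0, 0.0, -0.33], [-0.0, 0.0, -0.33], [-0.0, 0.0, -0.33], [-0.0, 0.0, -0.33], [-0.0, 0.0, -0.33]]}
{"translation": [[-0.35, -0.88, -0.0], [-0.33, -0.89, -0.0], [-0.31, -0.9, -0.0], [-0.28, -0.9, -0.0]], "angular": [[-0.0, 0.0, -0.33], [-0.0, 0.0, -0.33], [-0.0, 0.0, -0.33], [-0.0, 0.0, -0.33]]}
N 20 max 0.9
t 1.8 from [203.  696.  218.6] [-3.142  0.     2.858] F [-0.5  0.3  0.8] q7 [-1.36  0.6  -0.    1.6   0.    0.94 -0.08]
```

```bash
python3 -m crank '{"translation": [[-0.68,-0.65,0],[-0.67,-0.67,0],[-0.65,-0.69,0],[-0.63,-0.71,0],[-0.61,-0.72,0],[-0.59,-0.74,0],[-0.57,-0.75,0],[-0.55,-0.77,0]],"angular":[[0,0,-0.33],[0,0,-0.33],[0,0,-0.33],[0,0,-0.33],[0,0,-0.33],[0,0,-0.33],[0,0,-0.33],[0,0,-0.33]],"claw":[93,93,93,93,93,93,93,93]}'
python3 -m crank '{"translation": [[-0.53,-0.78,0],[-0.51,-0.8,0],[-0.49,-0.81,0],[-0.47,-0.82,0],[-0.44,-0.84,0],[-0.42,-0.85,0],[-0.4,-0.86,0],[-0.38,-0.87,0]],"angular":[[0,0,-0.33],[0,0,-0.33],[0,0,-0.33],[0,0,-0.33],[0,0,-0.33],[0,0,-0.33],[0,0,-0.33],[0,0,-0.33]],"claw":[80,80,80,80,80,80,80,80]}'
python3 - <<'E'
from plan import *
plan([((581,40,222),3.389,5),((581,40,136),3.389,5)])
E
```

```text
t: 2.8
ee_pos: [354.9, 433.0, 218.8]
eef_rot: [3.141, 0.0, 3.07]
ft_force: [0.2, 0.8, 0.1]
grip_width: 1.002
gripper_force: 0.0
t: 3.8
ee_pos: [506.1, 170.2, 218.9]
eef_rot: [3.141, 0.001, -3.002]
ft_force: [-0.1, 0.1, -0.4]
grip_width: 0.864
gripper_force: 0.0
{"translation": [[-0.28, -0.7, -0.02], [-0.27, -0.7, -0.02], [-0.25, -0.71, -0.02], [-0.23, -0.71, -0.02], [-0.22, -0.72, -0.02]], "angular": [[0.0, 0.0, -0.27], [0.0, 0.0, -0.27], [0.0, 0.0, -0.27], [0.0, 0.0, -0.27], [0.0, 0.0, -0.27]]}
N 5 max 0.72
{"translation": [[-0.0, -0.0, 0.43], [-0.0, -0.0, 0.43], [-0.0, -0.0, 0.43], [-0.0, -0.0, 0.43], [-0.0, -0.0, 0.43]], "angular": [[0.0, 0.0, 0.0], [0.0, 0.0, 0.0], [0.0, 0.0, 0.0], [0.0, 0.0, 0.0], [0.0, 0.0, 0.0]]}
N 5 max 0.43
t 3.8 from [506.1 170.2 218.9] [ 3.141e+00  1.000e-03 -3.002e+00] F [-0.1  0.1 -0.4] q7 [-0.37  0.37 -0.08  2.03  0.05  0.74  1.23]
```

```bash
python3 -m crank '{"translation": [[-0.28,-0.7,0],[-0.27,-0.7,0],[-0.25,-0.71,0],[-0.23,-0.71,0],[-0.22,-0.7,0],[0,0,0]],"angular":[[0,0,-0.27],[0,0,-0.27],[0,0,-0.27],[0,0,-0.27],[0,0,-0.27],[0,0,0]],"claw":[76,76,76,76,76,76]}'
python3 - <<'E'
from plan import *
plan([((581,40,138),3.389,4)])
for n in("scene","top"):
    p=snapshot(n); 
    a=look_for(p,"handset");print(n,a[:2])
E
```

```text
t: 4.55
ee_pos: [581.0, 39.3, 218.6]
eef_rot: [-3.141, 0.0, -2.899]
ft_force: [0.0, 0.7, -0.1]
grip_width: 0.816
gripper_force: 0.0
{"translation": [[-0.0, 0.0, 0.5], [-0.0, 0.0, 0.5], [-0.0, 0.0, 0.5], [-0.0, 0.0, 0.5]], "angular": [[-0.0, 0.0, -0.01], [-0.0, 0.0, -0.01], [-0.0, 0.0, -0.01], [-0.0, 0.0, -0.01]]}
N 4 max 0.5
t 4.55 from [581.   39.3 218.6] [-3.141  0.    -2.899] F [ 0.   0.7 -0.1] q7 [-0.1   0.43 -0.09  1.93  0.05  0.78  1.59]
scene [{'centre': [256.2, 188.0], 'p': 0.96}]
top [{'centre': [192.9, 152.9], 'p': 0.29}]
```

```bash
python3 -m crank '{"translation": [[0,0,0.4],[0,0,0.5],[0,0,0.5],[0,0,0.4],[0,0,0.2],[0,0,0.13],[0,0,0]],"angular":[[0,0,0],[0,0,0],[0,0,0],[0,0,0],[0,0,0],[0,0,0],[0,0,0]],"claw":[76,76,76,76,76,76,76]}'
python3 - <<'E'
from plan import *
p=snapshot("scene");save(p,"g1.png",(190,110,290,230),5)
E
```

```text
t: 5.62
ee_pos: [580.1, 41.8, 133.4]
eef_rot: [-3.142, 0.0, -2.895]
ft_force: [-0.1, -0.3, 1.1]
grip_width: 0.817
gripper_force: 0.0
```

View pics/g1.png

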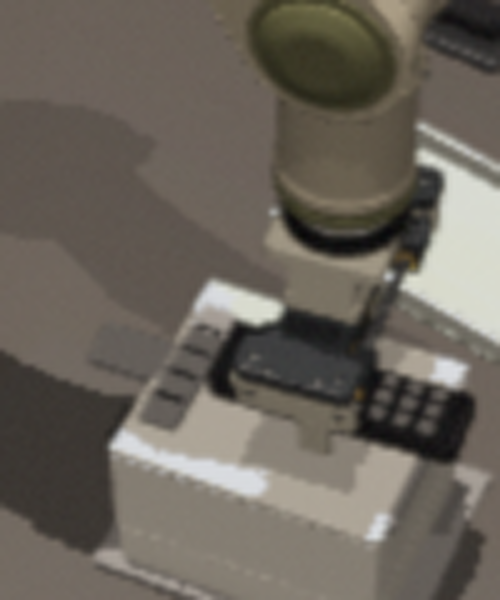

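```bash
python3 -m crank '{"translation": [[0,0,0.05],[0,0,0],[0,0,0],[0,0,0],[0,0,0],[0,0,0]],"angular":[[0,0,0],[0,0,0],[0,0,0],[0,0,0],[0,0,0],[0,0,0]],"claw":[60,30,30,30,30,30]}' 25
python3 - <<'E'
from plan import *
plan([((580,42,190),None,4),((521,290,150),3.069,10)],ease=True)
E
```

```text
t: 6.42
ee_pos: [580.2, 41.6, 131.6]
eef_rot: [-3.141, 0.0, -2.895]
ft_force: [-0.2, -0.9, 2.7]
grip_width: 0.514
gripper_force: 25.0
{"translation": [[0.0, 0.0, -0.23], [0.0, 0.0, -0.5], [0.0, 0.0, -0.5], [0.0, 0.0, -0.23]], "angular": [[0.0, 0.0, 0.0], [0.0, 0.0, 0.0], [0.0, 0.0, 0.0], [0.0, 0.0, 0.0]]}
N 4 max 0.5
{"translation": [[-0.0, 0.18, 0.03], [-0.0, 0.48, 0.08], [0.01, 0.71, 0.11], [0.05, 0.87, 0.14], [0.09, 0.94, 0.15], [0.14, 0.93, 0.15], [0.17, 0.85, 0.14], [0.17, 0.69, 0.11]], "angular": [[-0.0, 0.0, 0.11], [-0.0, 0.0, 0.3], [-0.0, 0.0, 0.45], [-0.0, 0.0, 0.54], [-0.0, 0.0, 0.59], [-0.0, 0.0, 0.59], [-0.0, 0.0, 0.54], [-0.0, 0.0, 0.45]]}
{"translation": [[0.13, 0.47, 0.08], [0.05, 0.17, 0.03]], "angular": [[-0.0, 0.0, 0.3], [-0.0, 0.0, 0.11]]}
N 10 max 0.94
t 6.42 from [580.2  41.6 131.6] [-3.141  0.    -2.895] F [-0.2 -0.9  2.7] q7 [-0.11  0.54 -0.08  2.01  0.07  0.6   1.57]
```

```bash
python3 -m crank '{"translation": [[0,0,-0.25],[0,0,-0.5],[0,0,-0.5],[0,0,-0.23],[0,0.18,0.03],[0,0.48,0.08],[0.01,0.71,0.11],[0.05,0.87,0.14]],"angular":[[0,0,0],[0,0,0],[0,0,0],[0,0,0],[0,0,0.11],[0,0,0.3],[0,0,0.45],[0,0,0.54]],"claw":[30,30,30,30,30,30,30,30]}'
python3 -m crank '{"translation": [[0.09,0.94,0.15],[0.14,0.93,0.15],[0.17,0.85,0.14],[0.17,0.69,0.11],[0.13,0.47,0.08],[0.05,0.17,0.03],[0,0,0.2]],"angular":[[0,0,0.59],[0,0,0.59],[0,0,0.54],[0,0,0.45],[0,0,0.3],[0,0,0.11],[0,0,0]],"claw":[30,30,30,30,30,30,30]}'
python3 -m crank '{"translation": [[0,0,0.5],[0,0,0.8],[0,0,0.8],[0,0,0.5],[0,0,0.2],[0,0,0]],"angular":[[0,0,0],[0,0,0],[0,0,0],[0,0,0],[0,0,0],[0,0,0]],"claw":[30,30,30,30,30,30]}'
```

```text
t: 7.42
ee_pos: [558.5, 129.6, 175.2]
eef_rot: [-3.141, -0.001, -3.01]
ft_force: [0.2, 0.5, -1.7]
grip_width: 0.514
gripper_force: 25.0
t: 8.3
ee_pos: [520.8, 289.8, 141.5]
eef_rot: [-3.142, 0.0, 3.071]
ft_force: [0.2, 0.8, -2.1]
grip_width: 0.516
gripper_force: 25.0
t: 9.05
ee_pos: [521.0, 288.7, 29.5]
eef_rot: [-3.141, -0.001, 3.069]
ft_force: [0.5, -0.4, -1.0]
grip_width: 0.513
gripper_force: 25.0
```

```bash
python3 - <<'E'
from plan import *
plan([((521,292,9),3.069,2)])
p=snapshot("scene");save(p,"g2.png",(210,90,330,200),5)
E
```

```text
{"translation": [[0.0, 0.04, 0.26], [0.0, 0.04, 0.26]], "angular": [[-0.0, -0.0, 0.0], [-0.0, -0.0, 0.0]]}
N 2 max 0.26
t 9.05 from [521.  288.7  29.5] [-3.141e+00 -1.000e-03  3.069e+00] F [ 0.5 -0.4 -1. ] q7 [-0.6   0.71  0.01  2.03 -0.01  0.4   0.9 ]
```

View pics/g2.png

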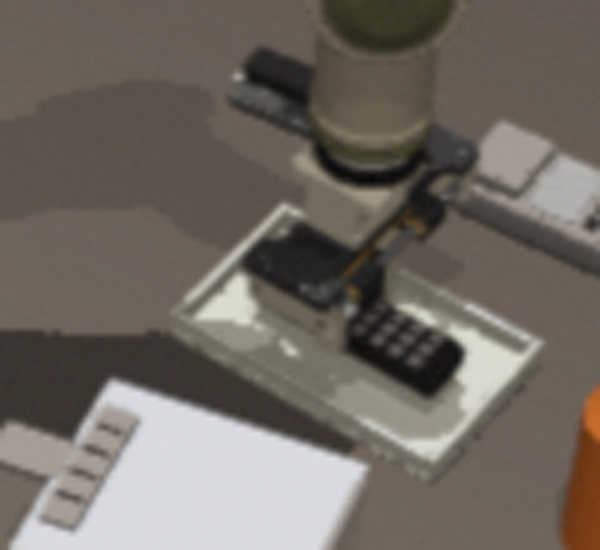

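Handset is held level over the tray, keys up (keypad near 405,345), well inside the walls. Lower it gently.

```bash
python3 -m crank '{"translation": [[0,0,0.22],[0,0,0.15],[0,0,0.08],[0,0,0.04],[0,0,0]],"angular":[[0,0,0],[0,0,0],[0,0,0],[0,0,0],[0,0,0]],"claw":[30,30,30,30,30]}'
```

```text
t: 9.72
ee_pos: [520.9, 289.5, 10.2]
eef_rot: [-3.141, -0.0, 3.07]
ft_force: [-0.7, 0.7, -2.3]
grip_width: 0.514
gripper_force: 25.0
```

```bash
python3 -m crank '{"translation": [[0,0,0.03],[0,0,0.02],[0,0,0]],"angular":[[0,0,0],[0,0,0],[0,0,0]],"claw":[30,30,30]}'
```

```text
t: 10.1
ee_pos: [521.0, 289.6, 8.6]
eef_rot: [3.141, 0.0, 3.07]
ft_force: [-1.7, -0.7, 4.0]
grip_width: 0.513
gripper_force: 25.0
```

```bash
python3 -m crank '{"translation": [[0,0,0],[0,0,0],[0,0,0],[0,0,-0.2],[0,0,-0.6],[0,0,-1],[0,0,-1],[0,0,-1]],"angular":[[0,0,0],[0,0,0],[0,0,0],[0,0,0],[0,0,0],[0,0,0],[0,0,0],[0,0,0]],"claw":[64,64,64,64,64,64,64,64]}'
python3 - <<'E'
from plan import *
plan([((437,4,170),3.315,10),((437,4,105),3.315,4)],ease=True)
E
```

```text
t: 11.1
ee_pos: [520.8, 289.4, 162.1]
eef_rot: [3.141, 0.0, 3.07]
ft_force: [1.0, 0.3, 0.4]
grip_width: 0.686
gripper_force: 0.0
{"translation": [[0.04, -0.2, -0.01], [0.12, -0.55, -0.02], [0.2, -0.81, -0.02], [0.27, -0.98, -0.03], [0.33, -1.05, -0.03], [0.36, -1.04, -0.03], [0.37, -0.94, -0.03], [0.33, -0.77, -0.02]], "angular": [[0.0, 0.0, -0.09], [0.0, 0.0, -0.23], [0.0, 0.0, -0.34], [0.0, 0.0, -0.42], [0.0, 0.0, -0.45], [0.0, 0.0, -0.45], [0.0, 0.0, -0.42], [0.0, 0.0, -0.34]]}
{"translation": [[0.24, -0.51, -0.02], [0.09, -0.19, -0.01]], "angular": [[0.0, 0.0, -0.23], [0.0, 0.0, -0.09]]}
N 10 max 1.05
{"translation": [[0.0, -0.0, 0.25], [0.0, -0.0, 0.56], [0.0, -0.0, 0.56], [0.0, -0.0, 0.25]], "angular": [[0.0, 0.0, 0.0], [0.0, 0.0, 0.0], [0.0, 0.0, 0.0], [0.0, 0.0, 0.0]]}
N 4 max 0.56
t 11.1 from [520.8 289.4 162.1] [3.141 0.    3.07 ] F [1.  0.3 0.4] q7 [-0.61  0.51  0.01  1.96 -0.01  0.67  0.91]
```

```bash
python3 -m crank '{"translation": [[0.06,-0.25,0],[0.12,-0.55,-0.02],[0.2,-0.81,-0.02],[0.27,-0.98,-0.03],[0.33,-1,-0.03],[0.36,-1,-0.03],[0.37,-0.94,-0.03],[0.33,-0.77,-0.02]],"angular":[[0,0,-0.09],[0,0,-0.23],[0,0,-0.34],[0,0,-0.42],[0,0,-0.45],[0,0,-0.45],[0,0,-0.42],[0,0,-0.34]],"claw":[64,64,64,64,64,64,64,64]}'
python3 -m crank '{"translation": [[0.24,-0.55,-0.02],[0.09,-0.19,-0.01],[0,0,0.25],[0,0,0]],"angular":[[0,0,-0.23],[0,0,-0.09],[0,0,0],[0,0,0]],"claw":[64,64,64,64]}'
python3 - <<'E'
from plan import *
plan([((437,4,105),3.315,3)])
p=snapshot("scene");t=snapshot("top")
I=lambda p,c,f:cv2.resize(p["image"][c[1]:c[3],c[0]:c[2],::-1],None,fx=f,fy=f,interpolation=cv2.INTER_CUBIC)
a=I(p,(180,110,270,220),5);b=I(t,(120,150,220,260),4)
b=np.vstack([b,np.zeros((550-440,400,3),np.uint8)])[:, :340]
cv2.imwrite("pics/g3.png",np.hstack([a,b]))
E
```

```text
t: 12.1
ee_pos: [443.2, 33.4, 167.0]
eef_rot: [-3.141, -0.001, -2.994]
ft_force: [0.0, 0.0, -0.4]
grip_width: 0.684
gripper_force: 0.0
t: 12.6
ee_pos: [435.9, 4.9, 157.7]
eef_rot: [3.141, -0.001, -2.968]
ft_force: [-0.2, 0.5, -0.1]
grip_width: 0.685
gripper_force: 0.0
{"translation": [[-0.01, -0.01, 0.44], [-0.01, -0.01, 0.44], [-0.01, -0.01, 0.44]], "angular": [[0.0, -0.01, 0.0], [0.0, -0.01, 0.0], [0.0, -0.01, 0.0]]}
N 3 max 0.44
t 12.6 from [435.9   4.9 157.7] [ 3.141e+00 -1.000e-03 -2.968e+00] F [-0.2  0.5 -0.1] q7 [-0.08  0.36 -0.08  2.3   0.06  0.49  1.54]
```

View pics/g3.png

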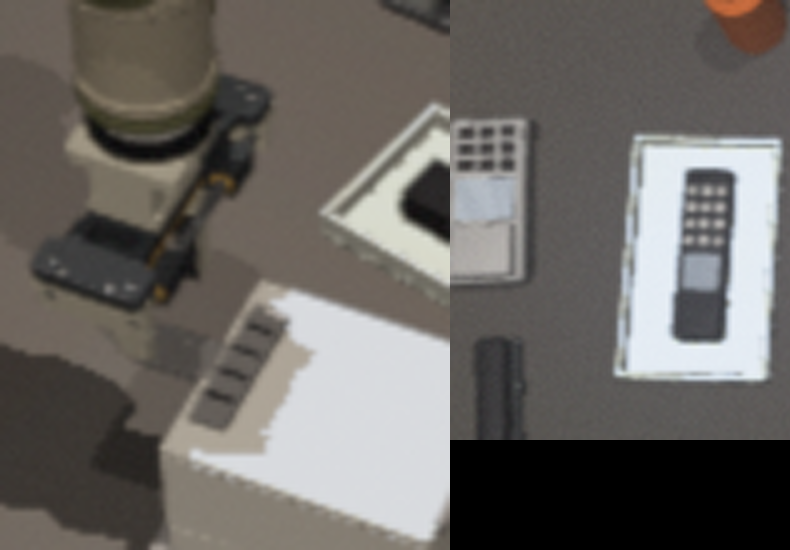

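```bash
python3 -m crank '{"translation": [[0,-0.02,0.4],[0,0,0.5],[0,0,0.3],[0,0,0.1],[0,0,0]],"angular":[[0,0,0],[0,0,0],[0,0,0],[0,0,0],[0,0,0]],"claw":[64,64,64,64,64]}'
python3 -m crank '{"translation": [[0,0,0],[0,0,0],[0,0,0],[0,0,0],[0,0,0]],"angular":[[0,0,0],[0,0,0],[0,0,0],[0,0,0],[0,0,0]],"claw":[20,20,20,20,20]}' 20
python3 - <<'E'
from plan import *
st=sense();print(st["ee_pos"].round(1),st["grip_width"],st["ft_force"].round(1))
r,a0=206.,.019;N=16;g=np.linspace(0,1.77,N+1);g=np.concatenate([[0,.05],np.linspace(.05,1.70,N-1)[1:],[1.77]])
x=-r*np.cos(g+a0);z=r*np.sin(g+a0)
print([[float(round(-(x[i+1]-x[i])/40,2)),0,float(round(-(z[i+1]-z[i])/40,2))] for i in range(len(g)-1)])
E
```

```text
t: 13.32
ee_pos: [436.3, 3.4, 106.6]
eef_rot: [-3.142, -0.0, -2.968]
ft_force: [-0.7, 0.2, 0.6]
grip_width: 0.69
gripper_force: 0.0
t: 13.95
ee_pos: [436.4, 3.3, 106.8]
eef_rot: [-3.142, 0.0, -2.969]
ft_force: [-1.2, 0.1, 3.3]
grip_width: 0.343
gripper_force: 20.0
[436.4   3.3 106.8] 0.34309034933113114 [-1.2  0.1  3.3]
[[-0.01, 0, -0.26], [-0.08, 0, -0.6], [-0.15, 0, -0.59], [-0.22, 0, -0.57], [-0.28, 0, -0.54], [-0.34, 0, -0.5], [-0.4, 0, -0.46], [-0.45, 0, -0.41], [-0.49, 0, -0.35], [-0.53, 0, -0.29], [-0.56, 0, -0.23], [-0.59, 0, -0.16], [-0.6, 0, -0.09], [-0.61, 0, -0.02], [-0.6, 0, 0.05], [-0.35, 0, 0.07]]
```

Width 31.9 mm = tab width: gripped. Swing open.

```bash
python3 -m crank '{"translation": [[-0.01,0,-0.26],[-0.08,0,-0.6],[-0.15,0,-0.59],[-0.22,0,-0.57],[0,0,0]],"angular":[[0,0,0],[0,0,0],[0,0,0],[0,0,0],[0,0,0]],"claw":[20,20,20,20,20]}'
```

```text
t: 14.58
ee_pos: [454.3, 6.5, 188.7]
eef_rot: [-3.141, 0.001, -2.969]
ft_force: [-2.1, 0.1, 1.4]
grip_width: 0.341
gripper_force: 20.0
```

```bash
python3 -m crank '{"translation": [[-0.28,0,-0.54],[-0.34,0,-0.5],[-0.4,0,-0.46],[-0.45,0,-0.41],[-0.49,0,-0.35],[-0.53,0,-0.29],[0,0,0]],"angular":[[0,0,0],[0,0,0],[0,0,0],[0,0,0],[0,0,0],[0,0,0],[0,0,0]],"claw":[20,20,20,20,20,20,20]}'
python3 -m crank '{"translation": [[-0.56,0,-0.23],[-0.59,0,-0.16],[-0.6,0,-0.09],[-0.61,0,-0.02],[-0.6,0,0.05],[-0.35,0,0.07],[0,0,0]],"angular":[[0,0,0],[0,0,0],[0,0,0],[0,0,0],[0,0,0],[0,0,0],[0,0,0]],"claw":[20,20,20,20,20,20,20]}'
```

```text
t: 15.45
ee_pos: [553.2, 23.8, 289.2]
eef_rot: [3.142, 0.0, -2.968]
ft_force: [-1.0, 0.3, 4.8]
grip_width: 0.344
gripper_force: 20.0
t: 16.32
ee_pos: [684.4, 46.9, 304.2]
eef_rot: [3.141, 0.003, -2.968]
ft_force: [2.2, 1.0, 4.5]
grip_width: 0.34
gripper_force: 20.0
```

```bash
python3 -m crank '{"translation": [[0,0,0],[0,0,0],[0,0,0],[0,0,-0.3],[0,0,-0.7],[0,0,-0.7],[0,0,0]],"angular":[[0,0,0],[0,0,0],[0,0,0],[0,0,0],[0,0,0],[0,0,0],[0,0,0]],"claw":[64,64,64,64,90,90,90]}'
python3 - <<'E'
from plan import *
plan([((588.5,-316,250),1.395,25)])
p=snapshot("scene");t=snapshot("top")
print(proj(t,(700,-190,100)),atz(p,(250,280),90))
I=lambda p,c,f:cv2.resize(p["image"][c[1]:c[3],c[0]:c[2],::-1],None,fx=f,fy=f,interpolation=cv2.INTER_CUBIC)
a=I(p,(180,90,320,310),2.7);b=I(t,(215,110,360,245),2.7)
b=np.vstack([b,np.zeros((a.shape[0]-b.shape[0],b.shape[1],3),np.uint8)])
cv2.imwrite("pics/g4.png",np.hstack([a,b]))
E
```

```text
t: 17.2
ee_pos: [683.9, 46.5, 375.8]
eef_rot: [-3.141, 0.005, -2.969]
ft_force: [0.1, 0.5, 0.1]
grip_width: 0.948
gripper_force: 0.0
{"translation": [[0.16, -0.34, 0.13], [0.13, -0.35, 0.13], [0.1, -0.36, 0.13], [0.08, -0.37, 0.13], [0.05, -0.37, 0.13], [0.02, -0.37, 0.13], [-0.01, -0.37, 0.13], [-0.04, -0.37, 0.13]], "angular": [[0.0, 0.0, 0.96], [0.0, 0.0, 0.96], [0.0, 0.0, 0.96], [0.0, 0.0, 0.96], [0.0, 0.0, 0.96], [0.0, 0.0, 0.96], [0.0, 0.0, 0.96], [0.0, 0.0, 0.96]]}
{"translation": [[-0.07, -0.37, 0.13], [-0.1, -0.36, 0.13], [-0.12, -0.35, 0.13], [-0.15, -0.34, 0.13], [-0.18, -0.33, 0.13], [-0.2, -0.32, 0.13], [-0.22, -0.3, 0.13], [-0.25, -0.28, 0.13]], "angular": [[0.0, 0.0, 0.96], [0.0, 0.0, 0.96], [0.0, 0.0, 0.96], [0.0, 0.0, 0.96], [0.0, 0.0, 0.96], [0.0, 0.0, 0.96], [0.0, 0.0, 0.96], [0.0, 0.0, 0.96]]}
{"translation": [[-0.27, -0.26, 0.13], [-0.29, -0.24, 0.13], [-0.31, -0.22, 0.13], [-0.32, -0.19, 0.13], [-0.33, -0.17, 0.13], [-0.35, -0.14, 0.13], [-0.36, -0.12, 0.13], [-0.36, -0.09, 0.13]], "angular": [[0.0, 0.0, 0.96], [0.0, 0.0, 0.96], [0.0, 0.0, 0.96], [0.0, 0.0, 0.96], [0.0, 0.0, 0.96], [0.0, 0.0, 0.96], [0.0, 0.0, 0.96], [0.0, 0.0, 0.96]]}
{"translation": [[-0.37, -0.06, 0.13]], "angular": [[0.0, 0.0, 0.96]]}
N 25 max 0.96
t 17.2 from [683.9  46.5 375.8] [-3.141  0.005 -2.969] F [0.1 0.5 0.1] q7 [-0.11  0.43 -0.06  1.5   0.03  1.2   1.57]
[308.6518341  156.43626217] [ 723.56381224 -216.15012861   90.        ]
```

View pics/g4.png

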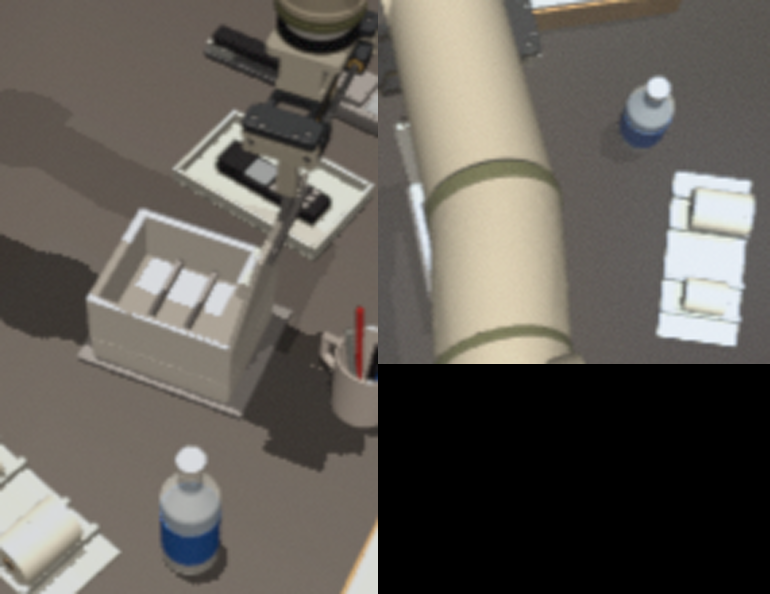

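```bash
python3 -m crank '{"translation": [[0.16,-0.34,0.1],[0.13,-0.35,0.1],[0.1,-0.36,0.1],[0.08,-0.37,0.1],[0.05,-0.37,0.1],[0.02,-0.37,0.1],[0,-0.37,0.1],[-0.04,-0.37,0.1]],"angular":[[0,0,0.96],[0,0,0.96],[0,0,0.96],[0,0,0.96],[0,0,0.96],[0,0,0.96],[0,0,0.96],[0,0,0.96]],"claw":[90,90,90,90,90,90,90,90]}'
python3 -m crank '{"translation": [[-0.07,-0.37,0.13],[-0.1,-0.36,0.13],[-0.12,-0.35,0.13],[-0.15,-0.34,0.13],[-0.18,-0.33,0.13],[-0.2,-0.32,0.13],[-0.22,-0.3,0.13],[-0.25,-0.28,0.13]],"angular":[[0,0,0.96],[0,0,0.96],[0,0,0.96],[0,0,0.96],[0,0,0.96],[0,0,0.96],[0,0,0.96],[0,0,0.96]],"claw":[90,90,90,90,90,90,90,90]}'
python3 -m crank '{"translation": [[-0.27,-0.26,0.13],[-0.29,-0.24,0.13],[-0.31,-0.22,0.13],[-0.32,-0.19,0.13],[-0.33,-0.17,0.13],[-0.35,-0.14,0.13],[-0.36,-0.12,0.13],[-0.4,-0.1,0.13]],"angular":[[0,0,0.96],[0,0,0.96],[0,0,0.96],[0,0,0.96],[0,0,0.96],[0,0,0.96],[0,0,0.96],[0,0,0.96]],"claw":[90,90,90,90,90,90,90,90]}'
python3 - <<'E'
from plan import *
plan([((588.5,-316,120),1.395,5)])
E
```

```text
t: 18.3
ee_pos: [650.8, -69.3, 339.2]
eef_rot: [-3.141, -0.002, 2.698]
ft_force: [-0.9, -0.4, 0.2]
grip_width: 0.97
gripper_force: 0.0
t: 19.3
ee_pos: [620.3, -184.9, 297.7]
eef_rot: [-3.14, -0.001, 2.083]
ft_force: [-0.0, 0.1, -1.2]
grip_width: 0.967
gripper_force: 0.0
t: 20.3
ee_pos: [589.4, -302.6, 256.3]
eef_rot: [-3.14, -0.0, 1.468]
ft_force: [-0.8, -0.3, 0.1]
grip_width: 0.966
gripper_force: 0.0
{"translation": [[-0.07, 0.0, 0.68], [-0.07, 0.0, 0.68], [-0.07, 0.01, 0.68], [-0.07, 0.01, 0.68], [-0.07, 0.01, 0.68]], "angular": [[-0.0, -0.0, 0.18], [-0.0, -0.0, 0.18], [-0.0, -0.0, 0.18], [-0.0, -0.0, 0.18], [-0.0, -0.0, 0.18]]}
N 5 max 0.68
t 20.3 from [ 589.4 -302.6  256.3] [-3.14  -0.     1.468] F [-0.8 -0.3  0.1] q7 [ 0.11  0.51  0.42  1.73 -0.25  0.95  0.53]
```

```bash
python3 -m crank '{"translation": [[-0.07,0,0.6],[-0.07,0,0.7],[-0.07,0,0.7],[-0.07,0,0.7],[-0.07,0,0.65],[0,0,0]],"angular":[[0,0,0.18],[0,0,0.18],[0,0,0.18],[0,0,0.18],[0,0,0.18],[0,0,0]],"claw":[92,92,92,92,92,92]}'
python3 - <<'E'
from plan import *
plan([((588.5,-316,26),1.395,4)])
p=snapshot("scene");t=snapshot("top")
I=lambda p,c,f:cv2.resize(p["image"][c[1]:c[3],c[0]:c[2],::-1],None,fx=f,fy=f,interpolation=cv2.INTER_CUBIC)
a=I(p,(140,190,240,310),4);b=I(t,(290,130,390,250),4)
cv2.imwrite("pics/g5.png",np.hstack([a,b]))
E
```

```text
t: 21.05
ee_pos: [586.7, -316.0, 121.2]
eef_rot: [-3.137, -0.001, 1.398]
ft_force: [0.7, 0.3, 0.7]
grip_width: 0.984
gripper_force: 0.0
{"translation": [[0.0, 0.01, 0.59], [0.0, 0.01, 0.59], [0.0, 0.01, 0.59], [0.0, 0.01, 0.59]], "angular": [[-0.01, -0.0, 0.01], [-0.01, -0.0, 0.01], [-0.01, -0.0, 0.01], [-0.01, -0.0, 0.01]]}
N 4 max 0.59
t 21.05 from [ 586.7 -316.   121.2] [-3.137e+00 -1.000e-03  1.398e+00] F [0.7 0.3 0.7] q7 [ 0.18  0.67  0.37  1.83 -0.35  0.71  0.57]
```

View pics/g5.png

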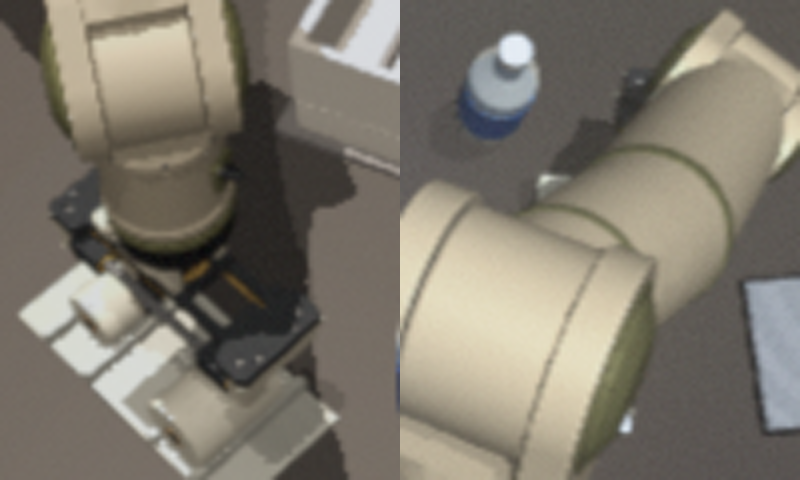

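```bash
python3 -m crank '{"translation": [[0,0.05,0.4],[0,0,0.6],[0,0,0.6],[0,0,0.4],[0,0,0.25],[0,0,0.12],[0,0,0]],"angular":[[0,0,0],[0,0,0],[0,0,0],[0,0,0],[0,0,0],[0,0,0],[0,0,0]],"claw":[92,92,92,92,92,92,92]}'
```

```text
t: 22.02
ee_pos: [590.3, -316.7, 28.8]
eef_rot: [3.141, 0.0, 1.399]
ft_force: [-0.4, -0.1, -0.4]
grip_width: 0.988
gripper_force: 0.0
```

```bash
python3 -m crank '{"translation": [[0,0,0.1],[0,0,0],[0,0,0],[0,0,0],[0,0,0],[0,0,0],[0,0,0]],"angular":[[0,0,0],[0,0,0],[0,0,0],[0,0,0],[0,0,0],[0,0,0],[0,0,0]],"claw":[80,70,50,45,45,45,45]}' 25
```

```text
t: 22.9
ee_pos: [588.4, -316.3, 24.5]
eef_rot: [-3.139, -0.001, 1.399]
ft_force: [-4.9, 1.4, 3.2]
grip_width: 0.642
gripper_force: 25.0
```

```bash
cat >> plan.py <<'E'
def tilted(C,yaw,a,py=.173,d=17.5):
    v=np.array([-np.sin(py),np.cos(py),0]);T=R.from_rotvec(-a*v)*R.from_euler('xyz',[np.pi,0,yaw])
    return (np.array(C,float)-T.apply([0,0,-d]),T)
E
python3 - <<'E'
from plan import *
a=tilted((545.8,22.7,195),1.748,.14)
b=tilted((545.8,22.7,90),1.748,.14)
print(a[0],b[0],tilted((545.8,22.7,82),1.748,.14)[0])
plan([((588.4,-316.3,155),None,6),(a[0],a[1],14),(b[0],b[1],5)],ease=True)
E
```

```text
[548.20555218  23.1203626  177.67122007] [548.20555218  23.1203626   72.67122007] [548.20555218  23.1203626   64.67122007]
{"translation": [[0.0, -0.0, -0.24], [0.0, -0.0, -0.6], [0.0, -0.0, -0.79], [0.0, -0.0, -0.79], [0.0, -0.0, -0.6], [0.0, -0.0, -0.24]], "angular": [[0.0, 0.0, 0.0], [0.0, 0.0, 0.0], [0.0, 0.0, 0.0], [0.0, 0.0, 0.0], [0.0, 0.0, 0.0], [0.0, 0.0, 0.0]]}
N 6 max 0.79
{"translation": [[0.12, -0.04, -0.01], [0.33, -0.1, -0.02], [0.52, -0.14, -0.04], [0.66, -0.17, -0.05], [0.78, -0.17, -0.05], [0.86, -0.16, -0.06], [0.9, -0.13, -0.06], [0.9, -0.1, -0.06]], "angular": [[-0.03, 0.0, -0.06], [-0.07, 0.01, -0.18], [-0.11, 0.02, -0.27], [-0.14, 0.02, -0.35], [-0.16, 0.03, -0.41], [-0.18, 0.03, -0.44], [-0.19, 0.03, -0.46], [-0.19, 0.03, -0.46]]}
{"translation": [[0.87, -0.06, -0.06], [0.8, -0.03, -0.05], [0.69, -0.0, -0.04], [0.54, 0.01, -0.03], [0.35, 0.02, -0.02], [0.12, 0.01, -0.01]], "angular": [[-0.18, 0.03, -0.44], [-0.16, 0.03, -0.41], [-0.14, 0.02, -0.35], [-0.11, 0.02, -0.27], [-0.07, 0.01, -0.18], [-0.03, 0.0, -0.06]]}
N 14 max 0.9
{"translation": [[0.0, -0.04, 0.27], [0.0, -0.09, 0.64], [0.0, -0.11, 0.77], [0.0, -0.09, 0.64], [0.0, -0.04, 0.27]], "angular": [[0.0, 0.0, 0.0], [0.0, 0.0, 0.0], [0.0, 0.0, 0.0], [0.0, 0.0, 0.0], [0.0, 0.0, 0.0]]}
N 5 max 0.77
t 22.9 from [ 588.4 -316.3   24.5] [-3.139e+00 -1.000e-03  1.399e+00] F [-4.9  1.4  3.2] q7 [ 0.23  0.79  0.29  1.87 -0.41  0.54  0.62]
```

```bash
python3 -m crank '{"translation": [[0,0,-0.24],[0,0,-0.6],[0,0,-0.79],[0,0,-0.79],[0,0,-0.6],[0,0,-0.24]],"angular":[[0,0,0],[0,0,0],[0,0,0],[0,0,0],[0,0,0],[0,0,0]],"claw":[45,45,45,45,45,45]}'
python3 -m crank '{"translation": [[0.12,-0.04,-0.01],[0.33,-0.1,-0.02],[0.52,-0.14,-0.04],[0.66,-0.17,-0.05],[0.78,-0.17,-0.05],[0.86,-0.16,-0.06],[0.9,-0.13,-0.06],[0.9,-0.1,-0.06]],"angular":[[-0.03,0,-0.06],[-0.07,0.01,-0.18],[-0.11,0.02,-0.27],[-0.14,0.02,-0.35],[-0.16,0.03,-0.41],[-0.18,0.03,-0.44],[-0.19,0.03,-0.46],[-0.19,0.03,-0.46]],"claw":[45,45,45,45,45,45,45,45]}'
python3 -m crank '{"translation": [[0.87,-0.06,-0.06],[0.8,-0.03,-0.05],[0.69,0,-0.04],[0.54,0.01,-0.03],[0.35,0.02,-0.02],[0.12,0.01,-0.01],[0,0,0]],"angular":[[-0.18,0.03,-0.44],[-0.16,0.03,-0.41],[-0.14,0.02,-0.35],[-0.11,0.02,-0.27],[-0.07,0.01,-0.18],[-0.03,0,-0.06],[0,0,0]],"claw":[45,45,45,45,45,45,45]}'
python3 - <<'E'
from plan import *
b=tilted((545.8,22.7,110),1.748,.14)
plan([(b[0],b[1],4)])
# refine printer by network: bay rim corners by eye not possible; roll check
p=snapshot("scene")
for q in("roll","lid"):
  a=look_for(p,q);print(q,a[:2])
st=sense();T=R.from_euler('xyz',st["eef_rot"]);C=st["ee_pos"]+T.apply([0,0,-17.5]);print("roll exp",C.round(1),proj(p,C).round(1))
E
```

```text
t: 23.65
ee_pos: [591.1, -316.8, 157.0]
eef_rot: [3.139, 0.001, 1.4]
ft_force: [1.1, 0.3, -2.4]
grip_width: 0.635
gripper_force: 25.0
t: 24.65
ee_pos: [564.9, -108.1, 168.2]
eef_rot: [3.055, -0.005, 1.613]
ft_force: [0.9, 0.2, -2.1]
grip_width: 0.637
gripper_force: 25.0
t: 25.52
ee_pos: [550.2, 23.1, 177.1]
eef_rot: [3.0, 0.002, 1.747]
ft_force: [-0.0, -0.0, -2.1]
grip_width: 0.642
gripper_force: 25.0
{"translation": [[0.0, -0.09, 0.52], [0.0, -0.09, 0.52], [0.0, -0.09, 0.52], [0.0, -0.09, 0.52]], "angular": [[0.01, 0.01, -0.0], [0.01, 0.01, -0.0], [0.01, 0.01, -0.0], [0.01, 0.01, -0.0]]}
N 4 max 0.52
t 25.52 from [550.2  23.1 177.1] [3.000e+00 2.000e-03 1.747e+00] F [-0.  -0.  -2.1] q7 [-0.37  0.41  0.31  2.16 -0.3   0.46  0.34]
roll [{'centre': [244.3, 176.7], 'p': 0.87}, {'centre': [280.8, 182.7], 'p': 0.64}]
lid [{'centre': [279.6, 181.8], 'p': 0.56}]
roll exp [548.   22.  194.4] [245.1 176.5]
```

```bash
python3 -m crank '{"translation": [[0,-0.08,0.4],[0,-0.1,0.6],[0,-0.1,0.6],[0,-0.08,0.5],[0,-0.06,0.25],[0,-0.02,0.1],[0,0,0]],"angular":[[0,0,0],[0,0,0],[0,0,0],[0,0,0],[0,0,0],[0,0,0],[0,0,0]],"claw":[45,45,45,45,45,45,45]}'
python3 - <<'E'
from plan import *
b=tilted((545.8,22.7,83),1.748,.14)
plan([(b[0],b[1],3)])
E
```

```text
t: 26.55
ee_pos: [547.1, 22.1, 77.8]
eef_rot: [2.999, 0.002, 1.747]
ft_force: [-0.0, -0.6, -2.4]
grip_width: 0.643
gripper_force: 25.0
{"translation": [[0.01, -0.0, 0.1], [0.01, -0.0, 0.1], [0.01, -0.0, 0.1]], "angular": [[0.01, 0.01, -0.0], [0.01, 0.01, -0.0], [0.01, 0.01, -0.0]]}
N 3 max 0.1
t 26.55 from [547.1  22.1  77.8] [2.999e+00 2.000e-03 1.747e+00] F [-0.  -0.6 -2.4] q7 [-0.24  0.57  0.14  2.24 -0.4   0.21  0.44]
```

```bash
python3 -m crank '{"translation": [[0,0,0.12],[0,0,0.1],[0,0,0.05],[0,0,0.03],[0,0,0]],"angular":[[0,0,0],[0,0,0],[0,0,0],[0,0,0],[0,0,0]],"claw":[45,45,45,45,45]}'
```

```text
t: 27.18
ee_pos: [548.5, 22.6, 65.6]
eef_rot: [3.0, 0.002, 1.747]
ft_force: [-0.7, 0.3, -2.7]
grip_width: 0.641
gripper_force: 25.0
```

```bash
python3 -m crank '{"translation": [[0,0,0.03],[0,0,0.02],[0,0,0]],"angular":[[0,0,0],[0,0,0],[0,0,0]],"claw":[45,45,45]}'
```

```text
t: 27.55
ee_pos: [548.9, 22.6, 64.6]
eef_rot: [2.999, 0.002, 1.747]
ft_force: [-3.2, -0.9, 10.6]
grip_width: 0.634
gripper_force: 25.0
```

```bash
python3 -m crank '{"translation": [[0,-0.02,0],[0,0,0],[0,0,0],[0,0,0],[0,0,-0.2],[0,0,-0.5],[0,0,-0.8],[0,0,-1]],"angular":[[0,0,0],[0,0,0],[0,0,0],[0,0,0],[0,0,0],[0,0,0],[0,0,0],[0,0,0]],"claw":[66,68,68,68,68,68,68,68]}'
python3 - <<'E'
from plan import *
p=snapshot("scene");t=snapshot("top")
for n,q in (("s",p),("t",t)):
    a=look_for(q,"roll");print(n,a[:2],proj(q,(545.8,22.7,82)).round(1))
plan([])
E
```

```text
t: 28.55
ee_pos: [533.5, 20.2, 163.5]
eef_rot: [3.001, 0.002, 1.747]
ft_force: [0.1, 1.4, -0.3]
grip_width: 0.73
gripper_force: 0.0
s [{'centre': [244.4, 195.0], 'p': 0.8}] [244.7 198.3]
t [] [252.8 200.9]
t 28.75 from [534.3  20.7 163.6] [2.998e+00 2.000e-03 1.748e+00] F [0.  0.1 0.1] q7 [-0.36  0.42  0.3   2.21 -0.33  0.41  0.38]
```

```bash
python3 - <<'E'
from plan import *
plan([((534,20,380),2.6,12),((684.2,46.8,378),3.315,10)])
E
```

```text
{"translation": [[-0.0, 0.06, -0.45], [-0.0, 0.06, -0.45], [-0.01, 0.05, -0.45], [-0.01, 0.05, -0.45], [-0.01, 0.04, -0.45], [-0.01, 0.04, -0.45], [-0.01, 0.03, -0.45], [-0.01, 0.03, -0.45]], "angular": [[0.14, 0.07, -0.89], [0.14, 0.07, -0.89], [0.14, 0.07, -0.89], [0.14, 0.07, -0.89], [0.14, 0.07, -0.89], [0.14, 0.07, -0.89], [0.14, 0.07, -0.89], [0.14, 0.07, -0.89]]}
{"translation": [[-0.01, 0.02, -0.45], [-0.01, 0.01, -0.45], [-0.0, 0.01, -0.45], [-0.0, 0.0, -0.45]], "angular": [[0.14, 0.07, -0.89], [0.14, 0.07, -0.89], [0.14, 0.07, -0.89], [0.14, 0.07, -0.89]]}
N 12 max 0.89
{"translation": [[-0.29, 0.25, 0.01], [-0.3, 0.23, 0.01], [-0.32, 0.21, 0.01], [-0.33, 0.18, 0.01], [-0.35, 0.16, 0.01], [-0.36, 0.13, 0.01], [-0.37, 0.11, 0.01], [-0.37, 0.08, 0.01]], "angular": [[0.0, 0.0, -0.89], [0.0, 0.0, -0.89], [0.0, 0.0, -0.89], [0.0, 0.0, -0.89], [0.0, 0.0, -0.89], [0.0, 0.0, -0.89], [0.0, 0.0, -0.89], [0.0, 0.0, -0.89]]}
{"translation": [[-0.38, 0.06, 0.01], [-0.38, 0.03, 0.01]], "angular": [[0.0, 0.0, -0.89], [0.0, 0.0, -0.89]]}
N 10 max 0.89
t 28.75 from [534.3  20.7 163.6] [2.998e+00 2.000e-03 1.748e+00] F [0.  0.1 0.1] q7 [-0.36  0.42  0.3   2.21 -0.33  0.41  0.38]
```

```bash
python3 -m crank '{"translation": [[0,0.06,-0.45],[0,0.06,-0.45],[0,0.05,-0.45],[0,0.05,-0.45],[0,0.04,-0.45],[0,0.04,-0.45],[0,0.03,-0.45],[0,0.03,-0.45]],"angular":[[0.14,0.07,-0.89],[0.14,0.07,-0.89],[0.14,0.07,-0.89],[0.14,0.07,-0.89],[0.14,0.07,-0.89],[0.14,0.07,-0.89],[0.14,0.07,-0.89],[0.14,0.07,-0.89]],"claw":[64,64,64,64,64,64,64,64]}'
python3 -m crank '{"translation": [[0,0.02,-0.45],[0,0.01,-0.45],[0,0,-0.45],[0,0,-0.45],[0,0,0]],"angular":[[0.14,0.07,-0.89],[0.14,0.07,-0.89],[0.14,0.07,-0.89],[0.14,0.07,-0.89],[0,0,0]],"claw":[64,64,64,64,64]}'
python3 - <<'E'
from plan import *
plan([((684.2,46.8,378),3.315,10)])
p=snapshot("scene")
for q in("roll","lid","lid_tab"): print(q,look_for(p,q)[:2])
c=proj(p,(684,47,323));print(c)
t=snapshot("top")
a=look_for(t,"roll");print("t",a[:2],proj(t,(545.8,22.7,82)))
E
```

```text
t: 29.75
ee_pos: [532.9, 21.7, 306.7]
eef_rot: [3.098, 0.01, 2.321]
ft_force: [0.7, 0.4, -0.5]
grip_width: 0.69
gripper_force: 0.0
t: 30.38
ee_pos: [533.0, 21.6, 379.2]
eef_rot: [3.141, -0.005, 2.603]
ft_force: [0.0, -0.0, -1.0]
grip_width: 0.687
gripper_force: 0.0
{"translation": [[-0.29, 0.25, 0.0], [-0.31, 0.23, 0.0], [-0.32, 0.2, 0.0], [-0.34, 0.18, 0.0], [-0.35, 0.16, 0.0], [-0.36, 0.13, 0.0], [-0.37, 0.1, 0.0], [-0.38, 0.08, 0.0]], "angular": [[0.0, -0.01, -0.89], [0.0, -0.01, -0.89], [0.0, -0.01, -0.89], [0.0, -0.01, -0.89], [0.0, -0.01, -0.89], [0.0, -0.01, -0.89], [0.0, -0.01, -0.89], [0.0, -0.01, -0.89]]}
{"translation": [[-0.38, 0.05, 0.0], [-0.38, 0.02, 0.0]], "angular": [[0.0, -0.01, -0.89], [0.0, -0.01, -0.89]]}
N 10 max 0.89
t 30.38 from [533.   21.6 379.2] [ 3.141 -0.005  2.603] F [ 0. -0. -1.] q7 [-0.31  0.21  0.21  1.83 -0.05  1.11  0.95]
roll [{'centre': [246.1, 197.1], 'p': 0.73}]
lid [{'centre': [275.7, 182.3], 'p': 0.77}]
lid_tab [{'centre': [280.7, 185.3], 'p': 0.73}, {'centre': [322.1, 132.4], 'p': 0.68}]
[290.81552127 162.11595705]
t [{'centre': [334.4, 203.4], 'p': 0.28}] [252.79091746 200.88578945]
```

```bash
python3 -m crank '{"translation": [[-0.29,0.25,0],[-0.31,0.23,0],[-0.32,0.2,0],[-0.34,0.18,0],[-0.35,0.16,0],[-0.36,0.13,0],[-0.37,0.1,0],[-0.38,0.08,0]],"angular":[[0,-0.01,-0.89],[0,-0.01,-0.89],[0,-0.01,-0.89],[0,-0.01,-0.89],[0,-0.01,-0.89],[0,-0.01,-0.89],[0,-0.01,-0.89],[0,-0.01,-0.89]],"claw":[64,64,64,64,64,64,64,64]}'
python3 -m crank '{"translation": [[-0.38,0.05,0],[-0.38,0.02,0],[0,0,0]],"angular":[[0,0,-0.89],[0,0,-0.89],[0,0,0]],"claw":[64,64,64]}'
```

```text
t: 31.68
ee_pos: [653.9, 41.8, 378.6]
eef_rot: [3.141, 0.001, -3.108]
ft_force: [0.3, 0.2, 0.3]
grip_width: 0.689
gripper_force: 0.0
t: 32.05
ee_pos: [684.0, 46.7, 378.1]
eef_rot: [3.141, 0.001, -2.968]
ft_force: [-0.6, 0.7, -0.3]
grip_width: 0.686
gripper_force: 0.0
```

```bash
python3 - <<'E'
from plan import *
plan([((684.4,46.9,304.2),3.315,4)])
E
```

```text
{"translation": [[-0.0, 0.0, 0.46], [-0.0, 0.0, 0.46], [-0.0, 0.0, 0.46], [-0.0, 0.0, 0.46]], "angular": [[0.0, 0.0, -0.0], [0.0, 0.0, -0.0], [0.0, 0.0, -0.0], [0.0, 0.0, -0.0]]}
N 4 max 0.46
t 32.05 from [684.   46.7 378.1] [ 3.141e+00  1.000e-03 -2.968e+00] F [-0.6  0.7 -0.3] q7 [-0.2   0.43  0.07  1.5  -0.03  1.21  1.62]
```

```bash
python3 -m crank '{"translation": [[0,0,0.3],[0,0,0.55],[0,0,0.55],[0,0,0.3],[0,0,0.15],[0,0,0],[0,0,0],[0,0,0]],"angular":[[0,0,0],[0,0,0],[0,0,0],[0,0,0],[0,0,0],[0,0,0],[0,0,0],[0,0,0]],"claw":[64,64,64,64,64,40,20,20]}' 20
python3 -m crank '{"translation": [[0,0,0],[0,0,0],[0,0,0]],"angular":[[0,0,0],[0,0,0],[0,0,0]],"claw":[20,20,20]}'
```

```text
t: 33.05
ee_pos: [684.1, 46.5, 305.9]
eef_rot: [3.141, 0.003, -2.968]
ft_force: [-0.4, -0.2, 0.2]
grip_width: 0.415
gripper_force: 0.0
t: 33.42
ee_pos: [683.9, 46.8, 305.7]
eef_rot: [3.141, 0.003, -2.968]
ft_force: [-1.5, 0.8, 4.2]
grip_width: 0.339
gripper_force: 20.0
```

```bash
python3 -m crank '{"translation": [[0.35,0,-0.07],[0.6,0,-0.05],[0.61,0,0.02],[0.6,0,0.09],[0.59,0,0.16],[0.56,0,0.23],[0,0,0]],"angular":[[0,0,0],[0,0,0],[0,0,0],[0,0,0],[0,0,0],[0,0,0],[0,0,0]],"claw":[20,20,20,20,20,20,20]}'
python3 -m crank '{"translation": [[0.53,0,0.29],[0.49,0,0.35],[0.45,0,0.41],[0.4,0,0.46],[0.34,0,0.5],[0.28,0,0.54],[0,0,0]],"angular":[[0,0,0],[0,0,0],[0,0,0],[0,0,0],[0,0,0],[0,0,0],[0,0,0]],"claw":[20,20,20,20,20,20,20]}'
```

```text
t: 34.3
ee_pos: [551.0, 23.5, 289.4]
eef_rot: [3.141, -0.001, -2.968]
ft_force: [-3.1, 1.5, 0.8]
grip_width: 0.343
gripper_force: 20.0
t: 35.17
ee_pos: [455.6, 6.6, 187.1]
eef_rot: [3.141, 0.001, -2.968]
ft_force: [0.6, 1.9, -2.3]
grip_width: 0.343
gripper_force: 20.0
```

```bash
python3 -m crank '{"translation": [[0.22,0,0.55],[0.15,0,0.59],[0.08,0,0.58],[0.02,0,0.2],[0,0,0.06],[0,0,0.04],[0,0,0]],"angular":[[0,0,0],[0,0,0],[0,0,0],[0,0,0],[0,0,0],[0,0,0],[0,0,0]],"claw":[20,20,20,20,20,20,20]}'
```

```text
t: 36.05
ee_pos: [438.9, 3.7, 108.8]
eef_rot: [3.141, 0.005, -2.968]
ft_force: [-1.4, 2.7, 22.1]
grip_width: 0.339
gripper_force: 20.0
```

```bash
python3 -m crank '{"translation": [[0,0,-0.03],[0,0,0],[0,0,0],[0,0,-0.3],[0,0,-0.6],[0,0,-0.6],[0,0,0]],"angular":[[0,0,0],[0,0,0],[0,0,0],[0,0,0],[0,0,0],[0,0,0],[0,0,0]],"claw":[60,60,60,60,30,0,0]}'
python3 - <<'E'
from plan import *
plan([((486.7,12.4,165),3.315,3)])
p=snapshot("scene")
for q in("lid","latch_top","lid_tab"): print(q,look_for(p,q)[:1])
print(proj(p,(486.7,12.4,135)),proj(p,(436,3.5,128)))
E
```

```text
t: 36.92
ee_pos: [437.9, 3.3, 169.8]
eef_rot: [3.141, 0.005, -2.968]
ft_force: [0.2, 0.2, -0.5]
grip_width: 0.374
gripper_force: 0.0
{"translation": [[-0.41, 0.0, 0.04], [-0.41, 0.0, 0.04], [-0.41, 0.0, 0.04]], "angular": [[0.0, 0.02, 0.0], [0.0, 0.02, 0.0], [0.0, 0.02, 0.0]]}
N 3 max 0.41
t 36.92 from [437.9   3.3 169.8] [ 3.141  0.005 -2.968] F [ 0.2  0.2 -0.5] q7 [-0.17  0.34  0.04  2.29 -0.03  0.51  1.64]
lid [{'centre': [244.7, 188.8], 'p': 0.9}]
latch_top [{'centre': [228.2, 184.1], 'p': 0.7}]
lid_tab [{'centre': [246.8, 191.6], 'p': 0.79}]
[227.35922853 182.12777036] [212.84518722 178.47011399]
```

```bash
python3 -m crank '{"translation": [[-0.4,0,0.04],[-0.43,0,0.04],[-0.4,0,0.04],[0,0,0.3],[0,0,0.25],[0,0,0],[0,0,0]],"angular":[[0,0.02,0],[0,0.02,0],[0,0.02,0],[0,0,0],[0,0,0],[0,0,0],[0,0,0]],"claw":[0,0,0,0,0,0,0]}'
```

```text
t: 38.0
ee_pos: [485.1, 11.7, 141.1]
eef_rot: [3.141, -0.003, -2.968]
ft_force: [-0.4, 0.6, 0.1]
grip_width: 0.006
gripper_force: 0.0
```

```bash
python3 -m crank '{"translation": [[-0.03,0,0.1],[0,0,0.05],[0,0,0.05],[0,0,0.05],[0,0,0]],"angular":[[0,0,0],[0,0,0],[0,0,0],[0,0,0],[0,0,0]],"claw":[0,0,0,0,0]}'
python3 -m crank '{"translation": [[0,0,0.04],[0,0,0.03],[0,0,0]],"angular":[[0,0,0],[0,0,0],[0,0,0]],"claw":[0,0,0]}'
```

```text
t: 38.62
ee_pos: [486.9, 12.0, 131.5]
eef_rot: [3.141, -0.002, -2.968]
ft_force: [-0.8, -0.1, 4.2]
grip_width: 0.005
gripper_force: 1.9
t: 39.0
ee_pos: [486.9, 12.0, 128.8]
eef_rot: [3.141, -0.002, -2.968]
ft_force: [-0.7, 0.6, 5.6]
grip_width: 0.004
gripper_force: 2.9
```

```bash
for i in 1; do python3 -m crank '{"translation": [[0,0,0.03],[0,0,0.02],[0,0,0]],"angular":[[0,0,0],[0,0,0],[0,0,0]],"claw":[0,0,0]}'; done
```

```text
t: 39.38
ee_pos: [487.0, 12.0, 128.3]
eef_rot: [3.141, -0.001, -2.968]
ft_force: [-5.8, 1.1, 31.0]
grip_width: 0.005
gripper_force: 15.3
```

```bash
python3 -m crank '{"translation": [[0,0,0],[0,0,-0.2],[0.3,0,-0.6],[0.3,0,-0.8],[0.3,0,-0.8],[0,0,-0.5],[0,0,0],[0,0,0]],"angular":[[0,0,0],[0,0,0],[0,0,0],[0,0,0],[0,0,0],[0,0,0],[0,0,0],[0,0,0]],"claw":[0,0,0,0,0,0,0,0]}'
python3 - <<'E'
from h import *
p=snapshot("scene")
for q in("handset","lid","latch_top","small_roll","roll"): print(q,look_for(p,q)[:1])
print(proj(p,(486.7,12.4,128)), proj(p,(521,290,16)))
E
```

```text
t: 40.38
ee_pos: [451.2, 5.8, 241.8]
eef_rot: [3.141, -0.003, -2.968]
ft_force: [-0.4, -0.3, -0.5]
grip_width: 0.005
gripper_force: 0.0
handset [{'centre': [280.0, 154.6], 'p': 0.73}]
lid [{'centre': [244.8, 189.4], 'p': 0.68}]
latch_top [{'centre': [229.1, 184.6], 'p': 0.51}]
small_roll [{'centre': [171.8, 264.3], 'p': 0.91}]
roll []
[227.42852691 183.51207136] [280.13848584 157.19731085]
```

Handset is in the tray, the lid is shut with the roll inside, and the latch bottomed out. Handing in.

```bash
python3 -c "
from plant import *
print(job_done())"
```

```text
the job is handed in; nothing more can be done
None
```

The job is handed in at about 40 s: the handset lies keys up in the tray, the wide roll was lowered onto the ribs, the lid is shut, and the latch was pressed until it stopped (31 N). My ten picture views were used up before the roll went in, so the last steps were checked only by force readings and the detection networks.

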